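# Move the laid-out pens to the other rest in the same order

## Robot

A 6-joint arm with a two-finger parallel gripper is mounted at the origin on the work surface. World frame = base frame: x ahead of the robot, y to its left, z up, the work surface at z = 0. Lengths are in m, angles in degrees, forces in N, time in s.
With the tool pointing down it reaches from about 0.4 to 0.825 m from the base axis. Payload 7 kg.
Tool frame: the origin (TCP) lies on the mounting face of the last link; the fingertips stand 178 mm ahead of it and the grasp point (between the pads) lies 159 mm ahead of it; z points along the fingers, y is the direction in which the jaws open and shut (so a half turn about z gives the same grasp; the last joint's range is limited). The gripper opens to 88 mm and grips with 3 to 60 N. Pads are 19 mm wide; open, the fingers measure 130 mm over their backs; the gripper's body (78 mm by 193 mm) begins 47 mm behind the grasp point.
Start: joints at [-50.357, 20.546, 0.682, 0, -70.136, -16.507], TCP at [0.265, -0.621, 0.405] pointing down, gripper open.
Joint ranges: [-176.03, 176.03], [-82.01, 121.73], [-58.28, 71.71], [-173.87, 95.51], [-174.79, -0.11], [-173.66, 173.66]. Speed limits (degrees/s): [136.94, 136.94, 172.46, 180, 180, 180].

## Interface

Orientations are given as [roll, pitch, yaw] about the fixed x, y, z axes, in that order (R = Rz(yaw) Ry(pitch) Rx(roll)).
In Python, from plant import r gives the robot as it stands. The module is installed in compiled form; this text tells all that it offers.
- The arm moves only by the tool carry_out, never from a script. Its argument "plan" is a list of rows, each a list of 3 entries, a list of its own where there are three numbers: the shift along the tool's x, y, z in m, then the turn, a rotation vector about the tool's x, y, z in degrees, then the closure in counts, from 0 (fully open) to 255 (shut). In form: [[[x, y, z], [ax, ay, az], hand], ...]. A call has 1 to 12 rows; each row shifts and turns the commanded pose from where the row before left it, along the tool's axes as they then stand; what a row does not reach is not made up. A row lasts 1/12 s, in which the tool goes at most 41.7 mm and 7.16 degrees, less where a joint would pass 70% of its speed; a pose out of reach is approached as far as the arm can. A call is refused whole if a number of a shift passes 0.0417 or a number of a turn 7.16, either way. A call with a gripper value outside its range is refused whole. The fingers move at their own pace and stop on an object; "grip_force" is the grip in N (left out, the last holds). Time passes only in rows, so rows that do not move let the fingers close. It gives the time, the measured TCP pose, the force and the opening at its end, in the units of the state.
- r.get_state(): the state, without advancing time (a new reading comes with each control period).
- r.capture(name): name is "scene" or "top" or "wrist"; returns the picture (420x560x3 uint8, red, green, blue); there is no depth.
- r.get_calibration(name): a dict with "K" (3x3 intrinsics, pixels), "D" ([k1, k2, p1, p2, k3] as OpenCV has them; the pictures are not rectified), "rvec" (rotation vector, rad) and "tvec" (3), from world to camera coordinates, as OpenCV has them. Camera axes: x right, y down, z forward; pixel columns grow to the right and rows downward; lengths in m; the calibration is good to about 2 mm. A picture is of the moment at which its call begins: read the wrist's pose just before it. get_calibration takes no time and is no camera call; for the wrist camera it gives the pose at the moment of the call.
- r.close_job(): hands the job in, once; it reports no verdict.
The state is a dict: "time_s": time; "joints": joint angles; "qd": joint speeds; "joint_torque": joint torques, N m; "tcp_pos": TCP position; "eef_rot": TCP orientation; "contact_force": force on the tool from outside, world axes, zero at the start; "moment": the same for the moment, N m; "gripper_width": finger opening in m.
Only numpy, scipy, OpenCV 4.12 (cv2) and the standard library are available. Lean on these libraries where they do the work, as an engineer would, in place of code of your own. Each camera call takes 0.05 s, during which the arm holds its last target. There are 200 camera calls.

## Task

The four pens on the beech rest are laid out in the order in which they will be used for the drawing. Move them all to the empty walnut rest and keep that order: the leftmost pen goes into the leftmost notch, and so on along the row, each lying across both wires, about centred, as it did before. Lay each pen down rather than dropping it, and leave the tin, the ink bottle and the eraser where they are.

Things in the scene. Friction and masses are not known exactly. Their poses are not given: they have to be found in the camera images.
- rest_beech: Pen rest fixed to the desk, pale beech base board 100 (x) x 234 (y) x 8 mm, with two upright bent steel wires along y at x = -38 and +38 mm, 53 mm high, air between. Four V notches, middles at y = -84, -28, 28, 84 mm; a pen lies along x across both wires. Origin: centre of the underside; +y to the robot's left, yaw within 0.15 rad. Holds the four pens at first; left or right of the other.
- rest_walnut: Empty pen rest with a dark walnut base board, fixed, otherwise the same in shape, notches and frame as the beech rest. The V notches (wire 5 mm thick, sides at 45 degrees, 34 mm wide at the top, wire's upper side 38.5 mm above the desk at the bottom) let a round pen roll to the notch's middle. The pens go here.
- fineliner: Thin fineliner pen with beige barrel and black cap with clip, the thinnest of the four; 138 mm long, round, 10 mm thick where held and where it rests, 11 g. Origin on its axis at mid-length, where it can be gripped from above; x axis along it to the cap (away from the robot), y and z turn as it rolls. Lying in a notch its axis is 44.1 mm above the desk. Starts in any beech notch.
- paint_marker: Paint marker, white barrel with a black band, black cap with clip and narrower black ends (12.4 mm); 142 mm long, round, 15.5 mm thick where held and where it rests, 18 g. Origin on its axis at mid-length, where it can be gripped from above; x axis along it to the cap (away from the robot), y and z turn as it rolls. Lying in a notch its axis is 48.0 mm above the desk. Starts in any beech notch.
- studio_marker: Plain aluminium-barrelled marker with grey cap, no clip; 130 mm long, round, 19 mm thick where held and where it rests, 26 g. Origin on its axis at mid-length, where it can be gripped from above; x axis along it to the cap (away from the robot), y and z turn as it rolls. Lying in a notch its axis is 50.5 mm above the desk. Starts in any beech notch.
- jumbo_marker: Stubby jumbo marker, white barrel and black cap, the thickest and shortest of the four; 120 mm long, round, 26 mm thick where held and where it rests, 45 g. Origin on its axis at mid-length, where it can be gripped from above; x axis along it to the cap (away from the robot), y and z turn as it rolls. Lying in a notch its axis is 55.4 mm above the desk. Starts in any beech notch.
- pencil_tin: Bystander: closed flat metal pencil tin, 185 x 78 x 22 mm, lying to the left of the rests. Origin: centre of its underside.
- ink_bottle: Bystander: small dark ink bottle with paper label and black cap, 48 mm across, 56 mm high, standing beyond the rests. Origin: centre of its underside.
- eraser: Bystander: white eraser in a card sleeve, 24 x 58 x 13 mm, lying to the right of the rests. Origin: centre of its underside.
Things that resemble listed ones, but are neither listed nor needed, are in the scene too. What is shaped like the fineliner but green is not meant. What is shaped like the studio_marker but red is not meant.

How it is judged (in metres and radians):
At the end, for the whole second after the job is handed in: Each pen lies at rest in the walnut rest's notch that has the same place in the row as its old one (carried as far as the rests lie apart, to 2 cm): sunk in the notch to within 5 mm of its seated height, within 15 mm of the rest's middle along the pen, 0.12 rad of the notch's direction (x of fineliner in the frame of rest_walnut between -0.015 and 0.015 m and z of fineliner in the frame of rest_walnut between 0.0391 and 0.0491 m and y of fineliner in the frame of rest_walnut between -0.092 and 0.092 m and angle between the x axis of each of fineliner, paint_marker, studio_marker, jumbo_marker and the x axis of rest_walnut, either way round below 0.12 rad and linear speed of each of fineliner, paint_marker, studio_marker, jumbo_marker below 0.02 m/s and x of paint_marker in the frame of rest_walnut between -0.015 and 0.015 m and z of paint_marker in the frame of rest_walnut between 0.043 and 0.053 m and y of paint_marker in the frame of rest_walnut between -0.092 and 0.092 m and x of studio_marker in the frame of rest_walnut between -0.015 and 0.015 m and z of studio_marker in the frame of rest_walnut between 0.0455 and 0.0555 m and y of studio_marker in the frame of rest_walnut between -0.092 and 0.092 m and x of jumbo_marker in the frame of rest_walnut between -0.015 and 0.015 m and z of jumbo_marker in the frame of rest_walnut between 0.0504 and 0.0604 m and y of jumbo_marker in the frame of rest_walnut between -0.092 and 0.092 m and ((distance between rest_beech and rest_walnut between 0.2745 and 0.2955 m and distance of fineliner from where it was at the start of the episode between 0.259 and 0.311 m and distance of paint_marker from where it was at the start of the episode between 0.259 and 0.311 m and distance of studio_marker from where it was at the start of the episode between 0.259 and 0.311 m and distance of jumbo_marker from where it was at the start of the episode between 0.259 and 0.311 m) or (distance between rest_beech and rest_walnut between 0.2945 and 0.3155 m and distance of fineliner from where it was at the start of the episode between 0.279 and 0.331 m and distance of paint_marker from where it was at the start of the episode between 0.279 and 0.331 m and distance of studio_marker from where it was at the start of the episode between 0.279 and 0.331 m and distance of jumbo_marker from where it was at the start of the episode between 0.279 and 0.331 m) or (distance between rest_beech and rest_walnut between 0.3145 and 0.3355 m and distance of fineliner from where it was at the start of the episode between 0.299 and 0.351 m and distance of paint_marker from where it was at the start of the episode between 0.299 and 0.351 m and distance of studio_marker from where it was at the start of the episode between 0.299 and 0.351 m and distance of jumbo_marker from where it was at the start of the episode between 0.299 and 0.351 m) or (distance between rest_beech and rest_walnut between 0.3345 and 0.3555 m and distance of fineliner from where it was at the start of the episode between 0.319 and 0.371 m and distance of paint_marker from where it was at the start of the episode between 0.319 and 0.371 m and distance of studio_marker from where it was at the start of the episode between 0.319 and 0.371 m and distance of jumbo_marker from where it was at the start of the episode between 0.319 and 0.371 m) or (distance between rest_beech and rest_walnut between 0.3545 and 0.3755 m and distance of fineliner from where it was at the start of the episode between 0.339 and 0.391 m and distance of paint_marker from where it was at the start of the episode between 0.339 and 0.391 m and distance of studio_marker from where it was at the start of the episode between 0.339 and 0.391 m and distance of jumbo_marker from where it was at the start of the episode between 0.339 and 0.391 m))); the robot touches nothing.
It fails at once if a pen is dropped on the desk or onto a rest's base board (height (world z) of any of fineliner, paint_marker, studio_marker, jumbo_marker below 0.025 m).
It fails at once if a pen is let go of in the air, more than about 3 cm above where it would lie ((height (world z) of fineliner above 0.09 m and contact force between fineliner and the fingers below 0.01 N) or (height (world z) of paint_marker above 0.09 m and contact force between paint_marker and the fingers below 0.01 N) or (height (world z) of studio_marker above 0.09 m and contact force between studio_marker and the fingers below 0.01 N) or (height (world z) of jumbo_marker above 0.09 m and contact force between jumbo_marker and the fingers below 0.01 N)).
It fails at once if the pencil tin, the ink bottle or the eraser is pushed more than 2 cm from its place (distance of any of pencil_tin, ink_bottle, eraser from where it was at the start of the episode above 0.02 m).
It also fails if it takes over 96 s, if anything falls off the work surface, if the arm or the gripper's body presses on something with over 40 N, if the wrist force passes 120 N, or if a joint passes its speed limit or range.

## Working session

There is one attempt and no reset: what is moved stays moved. The work goes in short steps, Python scripts to look and compute and a tool call to move; the robot and the scene stay as the last step left them, time stands still between calls to the robot, and variables do not carry over. Pictures are saved under pics/ and viewed, about 12 in all and at most 16, crops included, and the job is handed in when it is done.

Besides the shell and the picture viewer there is one more tool, called as name(argument=value, ...) on one line, values as JSON. carry_out: Moves the arm, as the interface text tells. Its arguments: {"type":"object","properties":{"plan":{"type":"array","items":{"type":"array"}},"grip_force":{"type":"number"}},"required":["plan"]}

```bash
mkdir -p pics
python3 - <<'E'
from plant import r
import cv2
print(r.get_state())
for n in("top","scene"):
    cv2.imwrite(f"pics/{n}0.png",r.capture(n)[:,:,::-1]); print({k:v.round(4).tolist() if hasattr(v,'round') else v for k,v in r.get_calibration(n).items()})
E
```

```text
{'time_s': 0.0, 'joints': array([-5.03576716e+01,  2.05920213e+01,  6.33071771e-01, -1.96197551e-02,
       -7.01347315e+01, -1.65083485e+01]), 'qd': array([-0.00703314,  0.00734202,  0.0412139 ,  0.0407397 ,  0.06445221,
        0.0322816 ]), 'joint_torque': array([ 6.16699726e-04, -5.82724428e+01,  2.93059319e+01,  6.99745819e+00,
        7.07093335e-03, -1.25412780e-04]), 'tcp_pos': array([ 0.26513394, -0.62053952,  0.40371206]), 'eef_rot': array([ 1.79904939e+02, -8.93905965e-03, -1.56872695e+02]), 'contact_force': array([ 0.45786779, -0.3398463 , -0.30435589]), 'moment': array([ 0.01005399, -0.01057601, -0.0320168 ]), 'gripper_width': 0.08766389277662419}
{'K': [[434.0303, 0.0, 281.8058], [0.0, 434.0303, 200.0022], [0.0, 0.0, 1.0]], 'D': [0.0107, 0.0, 0.0, 0.0, 0.0], 'rvec': [2.1521, -2.1474, 0.1423], 'tvec': [0.0073, 0.5941, 0.984]}
{'K': [[386.3812, 0.0, 276.7331], [0.0, 386.3812, 204.0076], [0.0, 0.0, 1.0]], 'D': [-0.0082, 0.0, 0.0, 0.0, 0.0], 'rvec': [1.8239, 1.943, -0.6138], 'tvec': [0.0298, -0.4297, 1.5059]}
```

View pics/top0.png

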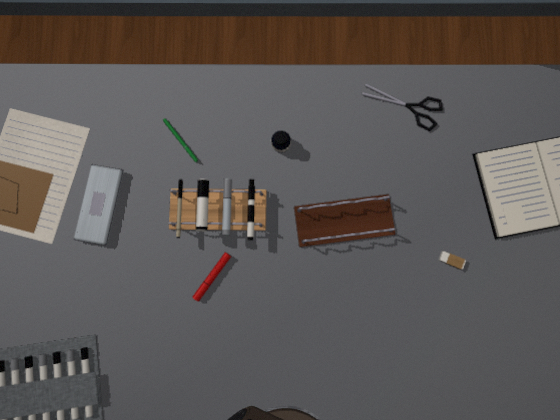

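View pics/scene0.png

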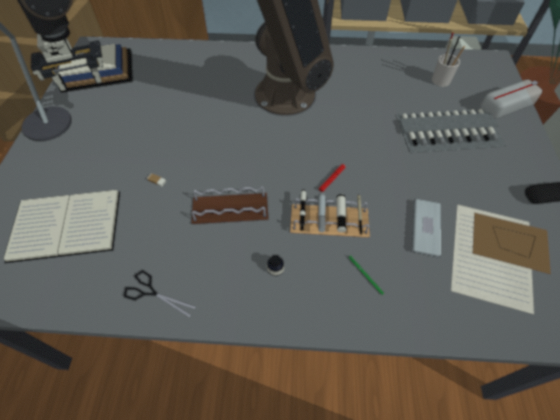

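The top view (up is +x, left is +y) shows the beech rest at about (218,210). Left to right it holds the fineliner (179,208), jumbo (203,204), studio (227,206) and paint marker (251,210). The walnut rest is at about (345,220), slightly yawed. The scene view agrees. Next I'll measure the rests and pens.

```bash
cat > h.py <<'E'
import numpy as np, cv2
from plant import r
def ray(name,px,z,cal=None):
    c=cal or r.get_calibration(name); R=cv2.Rodrigues(np.array(c["rvec"],float))[0]; t=np.array(c["tvec"],float).ravel()
    u=cv2.undistortPoints(np.array(px,float).reshape(-1,1,2),np.array(c["K"]),np.array(c["D"])).reshape(-1,2)
    d=np.c_[u,np.ones(len(u))]@R; o=-R.T@t
    return o+d*((z-o[2])/d[:,2])[:,None]
def proj(name,P,cal=None):
    c=cal or r.get_calibration(name)
    return cv2.projectPoints(np.array(P,float).reshape(-1,1,3),np.array(c["rvec"]),np.array(c["tvec"]),np.array(c["K"]),np.array(c["D"]))[0].reshape(-1,2)
E
python3 - <<'E'
from h import *
im=cv2.imread("pics/top0.png"); hsv=cv2.cvtColor(im,cv2.COLOR_BGR2HSV)
def rect(lo,hi,roi):
    m=cv2.inRange(hsv,lo,hi); k=np.zeros_like(m); x0,y0,x1,y1=roi; k[y0:y1,x0:x1]=m[y0:y1,x0:x1]
    k=cv2.morphologyEx(k,cv2.MORPH_OPEN,np.ones((2,2)))
    pts=np.argwhere(k)[:,::-1].astype(np.float32)
    W=ray("top",pts,0.008)[:,:2]
    rc=cv2.minAreaRect((W*1000).astype(np.float32)); print(len(pts),rc); print(cv2.boxPoints(rc).round(0).tolist())
rect((5,90,60),(25,255,255),(155,175,285,245))
rect((0,90,25),(15,255,120),(285,185,405,255))
# pens: vertical column ends
ends=[("fine",[(180,180),(178.5,237)],.0441),("jumbo",[(203.5,180),(202,228)],.0554),("studio",[(227.5,178.5),(227,234)],.0505),("paint",[(251.5,180),(250.5,240)],.048)]
for n,p,z in ends:
    W=ray("top",p,z)[:,:2]; print(n,W.round(4).tolist(),"mid",W.mean(0).round(4),"len",np.linalg.norm(W[0]-W[1]).round(4))
x=im[165:255,150:410]; cv2.imwrite("pics/c1.png",cv2.resize(x,None,fx=3,fy=3,interpolation=cv2.INTER_CUBIC))
E
```

```text
2263 ((573.98828125, 162.05255126953125), (97.71048736572266, 234.51271057128906), 0.11883639544248581)
[[525.0, 279.0], [525.0, 45.0], [623.0, 45.0], [623.0, 279.0]]
3288 ((547.5054931640625, -144.3657684326172), (98.34468841552734, 232.53973388671875), 7.600353240966797)
[[483.0, -36.0], [514.0, -266.0], [612.0, -253.0], [581.0, -23.0]]
fine [[0.6409, 0.2496], [0.5063, 0.2485]] mid [0.5736 0.249 ] len 0.1346
jumbo [[0.6389, 0.1919], [0.5265, 0.1923]] mid [0.5827 0.1921] len 0.1124
studio [[0.6435, 0.1364], [0.5131, 0.1351]] mid [0.5783 0.1358] len 0.1304
paint [[0.6405, 0.0801], [0.4995, 0.0808]] mid [0.57   0.0804] len 0.141
```

View pics/c1.png

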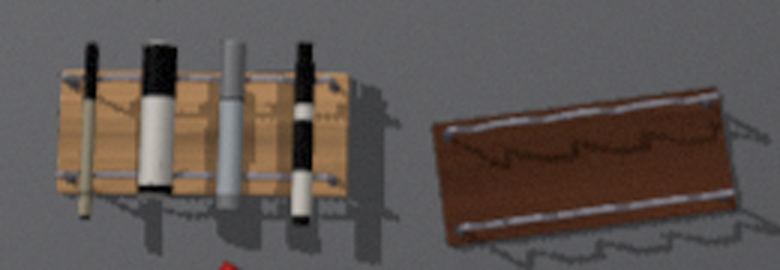

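Sizes check out: the boards come out at about 98 x 233 mm and the pen lengths match. Beech is at (0.574, 0.162) with yaw about 0. Walnut is at (0.5475, -0.144) with yaw about +7.6°. The separation is 0.308 m, which fits one of the judged ranges. I'll turn the tool to yaw 180 and move over the walnut rest.

carry_out(plan=[[[0, 0, 0], [0, 0, 5.78], 0], [[0, 0, 0], [0, 0, 5.78], 0], [[0, 0, 0], [0, 0, 5.78], 0], [[0, 0, 0], [0, 0, 5.78], 0], [[-0.0177, 0.0298, 0], [0, 0, 0], 0], [[-0.0177, 0.0298, 0], [0, 0, 0], 0], [[-0.0177, 0.0298, 0], [0, 0, 0], 0], [[-0.0177, 0.0298, 0], [0, 0, 0], 0], [[-0.0177, 0.0298, 0], [0, 0, 0], 0], [[-0.0177, 0.0298, 0], [0, 0, 0], 0], [[-0.0177, 0.0298, 0], [0, 0, 0], 0], [[-0.0177, 0.0298, 0], [0, 0, 0], 0]], grip_force=10)

```text
time_s: 1.1
tcp_pos: [0.4071, -0.3806, 0.4044]
eef_rot: [180.0, -0.0, -180.0]
contact_force: [0.2, -0.9, 0.0]
gripper_width: 0.0873
```

carry_out(plan=[[[-0.0177, 0.0298, 0], [0, 0, 0], 150], [[-0.0177, 0.0298, 0], [0, 0, 0], 150], [[-0.0177, 0.0298, 0], [0, 0, 0], 150], [[-0.0177, 0.0298, 0], [0, 0, 0], 150], [[-0.0177, 0.0298, 0], [0, 0, 0], 150], [[-0.0177, 0.0298, 0], [0, 0, 0], 150], [[-0.0177, 0.0298, 0], [0, 0, 0], 150], [[-0.0177, 0.0298, 0], [0, 0, 0], 150], [[0, 0, 0], [0, 0, 0], 150], [[0, 0, 0], [0, 0, 0], 150], [[0, 0, 0], [0, 0, 0], 150]])

```text
time_s: 2.02
tcp_pos: [0.5481, -0.1436, 0.4042]
eef_rot: [180.0, -0.1, -179.9]
contact_force: [-0.7, 0.5, 0.2]
gripper_width: 0.0365
```

Run:
```python
from h import *
s=r.get_state(); print(s["tcp_pos"],s["eef_rot"],s["gripper_width"],s["joints"])
cal=r.get_calibration("wrist"); cv2.imwrite("pics/w1.png",r.capture("wrist")[:,:,::-1])
R=cv2.Rodrigues(np.array(cal["rvec"]))[0]; print("cam",-R.T@np.array(cal["tvec"]).ravel(),R.round(2).tolist(),cal["K"])
a=np.radians(7.6); c=np.array([.5475,-.1444])
M=np.array([[np.cos(a),-np.sin(a)],[np.sin(a),np.cos(a)]])
for x in(-.038,.038):
  for y in(-.084,-.028,.028,.084):
    p=M@[x,y]+c; print(x,y,p.round(4),proj("wrist",[*p,.036],cal).round(1))
import pickle; pickle.dump(cal,open("w1.pkl","wb"))
```

```text
[ 0.54811641 -0.14361154  0.4042204 ] [ 1.79997179e+02 -5.96142455e-02 -1.79939445e+02] 0.03648166030097901 [ 5.10048384e+00  1.04258837e+01 -1.32655144e+01 -8.78408635e-03
 -6.63677381e+01 -9.50364046e+01]
cam [ 0.46168719 -0.14464969  0.38476238] [[-0.0, 1.0, 0.0], [0.95, 0.0, 0.31], [0.31, 0.0, -0.95]] [[325.05555729   0.         279.34291883]
 [  0.         325.05555729 205.62951093]
 [  0.           0.           1.        ]]
-0.038 -0.084 [ 0.5209 -0.2327] [[197.6 158.3]]
-0.038 -0.028 [ 0.5135 -0.1772] [[248.7 151.5]]
-0.038 0.028 [ 0.5061 -0.1217] [[300.7 144.6]]
-0.038 0.084 [ 0.4987 -0.0662] [[353.2 137.7]]
0.038 -0.084 [ 0.5963 -0.2226] [[211.2 223.6]]
0.038 -0.028 [ 0.5889 -0.1671] [[259.3 217.6]]
0.038 0.028 [ 0.5815 -0.1116] [[308.1 211.5]]
0.038 0.084 [ 0.5741 -0.0561] [[357.4 205.4]]
```

View pics/w1.png

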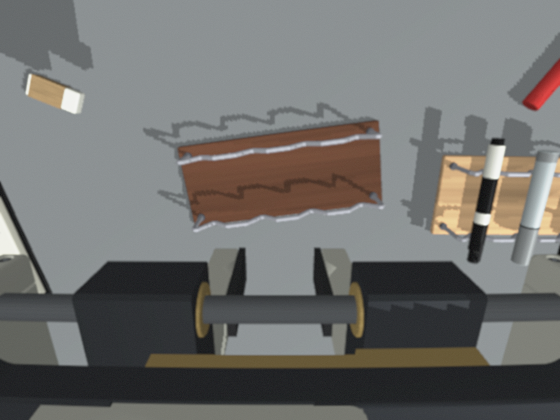

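The wrist view shows the walnut rest centred at about (285,175), and the predicted notches fall on its wires. I'll check that with an overlay.

Run:
```python
from h import *
im=cv2.imread("pics/w1.png")[110:250,160:420]; im=cv2.resize(im,None,fx=3,fy=3,interpolation=cv2.INTER_CUBIC)
im=np.clip(im*1.5,0,255).astype(np.uint8)
for u,v in [(197.6,158.3),(248.7,151.5),(300.7,144.6),(353.2,137.7),(211.2,223.6),(259.3,217.6),(308.1,211.5),(357.4,205.4)]:
    cv2.drawMarker(im,(int((u-160+.5)*3),int((v-110+.5)*3)),(0,255,0),cv2.MARKER_CROSS,13,1)
cv2.imwrite("pics/w1c.png",im)
```

```text
(no output)
```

View pics/w1c.png

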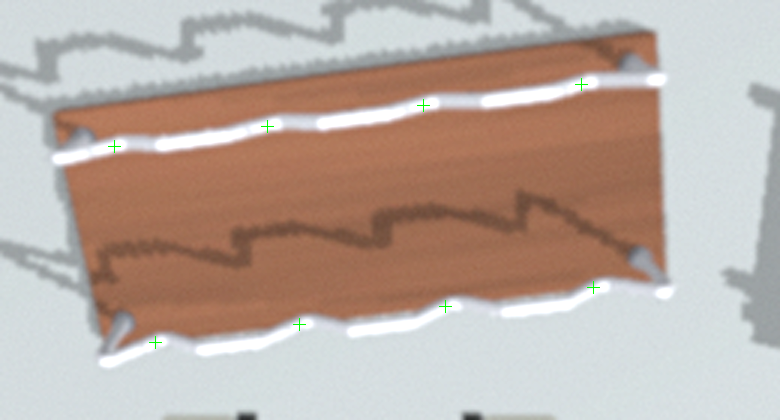

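Crosses sit on the wires and in line with them. The V bottoms and wire ends lie about 2.5 mm to +y of my estimate, so I take the walnut centre as (0.5475, -0.1417). Next is the beech rest.

carry_out(plan=[[[-0.0026, 0.031, 0], [0, 0, 0], 150], [[-0.0026, 0.031, 0.0], [0, 0, 0], 150], [[-0.0026, 0.031, 0], [0, 0, 0], 150], [[-0.0026, 0.031, 0], [0, 0, 0], 150], [[-0.0026, 0.031, 0], [0, 0, 0], 150], [[-0.0026, 0.031, 0], [0, 0, 0], 150], [[-0.0026, 0.031, 0], [0, 0, 0], 150], [[-0.0026, 0.031, 0], [0, 0, 0], 150], [[-0.0026, 0.031, 0], [0, 0, 0], 150], [[-0.0026, 0.031, 0], [0, 0, 0], 150], [[0, 0, 0], [0, 0, 0], 150], [[0, 0, 0], [0, 0, 0], 150]])

```text
time_s: 3.07
tcp_pos: [0.5742, 0.1664, 0.4043]
eef_rot: [-180.0, -0.0, -179.9]
contact_force: [-0.3, -0.8, -0.3]
gripper_width: 0.036
```

Run:
```python
from h import *
s=r.get_state(); print(s["tcp_pos"],s["eef_rot"],s["gripper_width"])
cal=r.get_calibration("wrist"); cv2.imwrite("pics/w2.png",r.capture("wrist")[:,:,::-1])
import pickle; pickle.dump(cal,open("w2.pkl","wb"))
```

```text
[0.5742313  0.16643952 0.40432919] [-1.79982467e+02 -3.02110494e-02 -1.79945780e+02] 0.03598084568745634
```

View pics/w2.png

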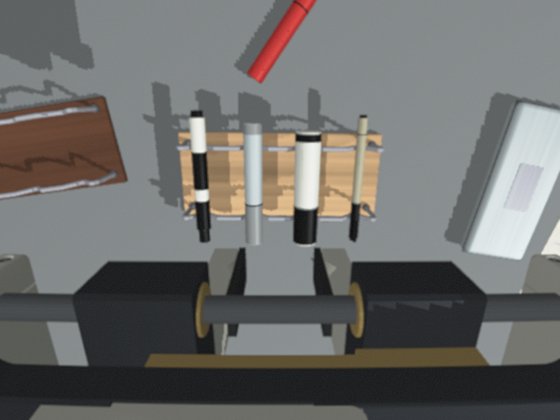

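Pen ends in pixels: paint (197,112)-(205,242), studio (253,124)-(253,244), jumbo (309,133)-(305,243), fineliner (363,116)-(354,241).

Run:
```python
from h import *
import pickle
cal=pickle.load(open("w2.pkl","rb"))
for n,p,z in [("paint",[(197,112),(205,242)],.048),("studio",[(253,124),(253,244)],.0505),("jumbo",[(309,133),(305,243)],.0554),("fine",[(363,116),(354,241)],.0441)]:
    W=ray("wrist",p,z,cal)[:,:2]; d=W[1]-W[0]; print(n,W.mean(0).round(4),np.linalg.norm(d).round(4),np.degrees(np.arctan2(d[1],d[0])).round(1))
```

```text
paint [0.5694 0.0822] 0.1419 -0.6
studio [0.5758 0.1376] 0.1314 -1.3
jumbo [0.5782 0.1946] 0.1195 -0.4
fine [0.5714 0.2508] 0.1383 0.3
```

Lengths match to within about 1.5 mm and the two views agree to about 3 mm. I'll pick the jumbo first, with a limited jaw opening to clear its neighbours.

carry_out(plan=[[[-0.0024, 0.0135, 0], [0, 0, 0], 150], [[-0.0024, 0.0135, 0], [0, 0, 0], 150], [[0, 0, 0.0313], [0, 0, 0], 150], [[0, 0, 0.0313], [0, 0, 0], 150], [[0, 0, 0.0313], [0, 0, 0], 150], [[0, 0, 0.0313], [0, 0, 0], 150], [[0, 0, 0], [0, 0, 0], 150], [[0, 0, 0.0313], [0, 0, 0], 150], [[0, 0, 0.0313], [0, 0, 0], 150], [[0, 0, 0], [0, 0, 0], 150], [[0, 0, 0], [0, 0, 0], 150]])

```text
time_s: 4.03
tcp_pos: [0.5793, 0.193, 0.2172]
eef_rot: [-179.9, -0.1, -180.0]
contact_force: [-0.2, 0.4, 1.5]
gripper_width: 0.036
```

carry_out(plan=[[[0, 0, 0], [0, 0, 0], 255], [[0, 0, 0], [0, 0, 0], 255], [[0, 0, 0], [0, 0, 0], 255], [[0, 0, 0], [0, 0, 0], 255], [[0, 0, 0], [0, 0, 0], 255], [[0, 0, 0], [0, 0, 0], 255]], grip_force=10)

```text
time_s: 4.53
tcp_pos: [0.5799, 0.1938, 0.2193]
eef_rot: [179.9, 0.2, -179.9]
contact_force: [-1.4, 1.4, 7.5]
gripper_width: 0.0255
```

carry_out(plan=[[[0, 0, -0.01], [0, 0, 0], 255], [[0, 0, -0.02], [0, 0, 0], 255], [[0, 0, -0.03], [0, 0, 0], 255], [[0, 0, -0.025], [0, 0, 0], 255], [[0, 0, 0], [0, 0, 0], 255], [[0, 0, 0], [0, 0, 0], 255]])

```text
time_s: 5.03
tcp_pos: [0.5791, 0.1933, 0.3046]
eef_rot: [179.9, 0.2, -180.0]
contact_force: [-1.2, -0.1, -2.2]
gripper_width: 0.0254
```

Run:
```python
from h import *
s=r.get_state(); print(s["tcp_pos"],s["eef_rot"],s["gripper_width"],s["contact_force"])
cv2.imwrite("pics/w3.png",r.capture("wrist")[:,:,::-1])
```

```text
[0.5791397  0.19326131 0.30456224] [ 179.86367009    0.18863391 -179.98392302] 0.025409485989949316 [-1.15659048 -0.07295729 -2.16866341]
```

View pics/w3.png

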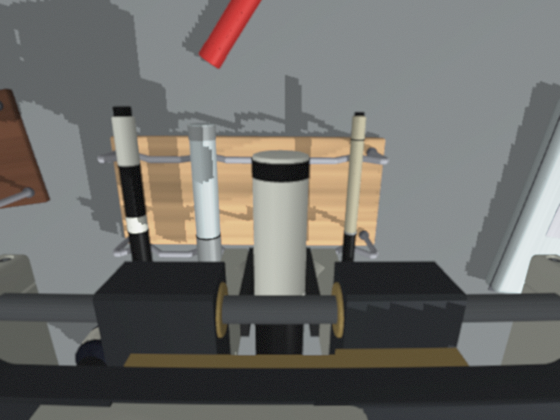

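The jumbo is held centred at (280,240) and level. I'll carry it to walnut notch 2.

carry_out(plan=[[[0.0039, -0.0341, 0], [0, 0, 0], 255], [[0.0039, -0.0341, 0], [0, 0, 0], 255], [[0.0039, -0.0341, 0], [0, 0, 0], 255], [[0.0039, -0.0341, 0], [0, 0, 0], 255], [[0.0039, -0.0341, 0], [0, 0, 0], 255], [[0.0039, -0.0341, 0], [0, 0, 0], 255], [[0.0039, -0.0341, 0], [0, 0, 0], 255], [[0.0039, -0.0341, 0], [0, 0, 0], 255], [[0.0039, -0.0341, 0], [0, 0, 0], 255], [[0, 0, 0], [0, 0, -3.8], 255], [[0, 0, 0], [0, 0, -3.8], 255], [[0, 0, 0], [0, 0, 0], 255]])

```text
time_s: 6.08
tcp_pos: [0.5432, -0.1147, 0.3008]
eef_rot: [180.0, -0.1, -172.3]
contact_force: [-0.5, 0.3, -0.4]
gripper_width: 0.0254
```

carry_out(plan=[[[0, 0, 0.025], [0, 0, 0], 255], [[0, 0, 0.025], [0, 0, 0], 255], [[0, 0, 0.02], [0, 0, 0], 255], [[0, 0, 0.005], [0, 0, 0], 255], [[0, 0, 0], [0, 0, 0], 255], [[0, 0, 0], [0, 0, 0], 255]])

```text
time_s: 6.58
tcp_pos: [0.5442, -0.1135, 0.2271]
eef_rot: [-180.0, -0.0, -172.4]
contact_force: [0.3, 0.7, -0.3]
gripper_width: 0.0258
```

Run:
```python
from h import *
s=r.get_state(); print(s["tcp_pos"],s["eef_rot"],s["gripper_width"],s["contact_force"])
cv2.imwrite("pics/w4.png",r.capture("wrist")[:,:,::-1])
```

```text
[ 0.5442495  -0.11347346  0.22712512] [-1.79983686e+02 -3.63970237e-02 -1.72393610e+02] 0.025763436423567345 [ 0.33971785  0.66041524 -0.28769506]
```

View pics/w4.png

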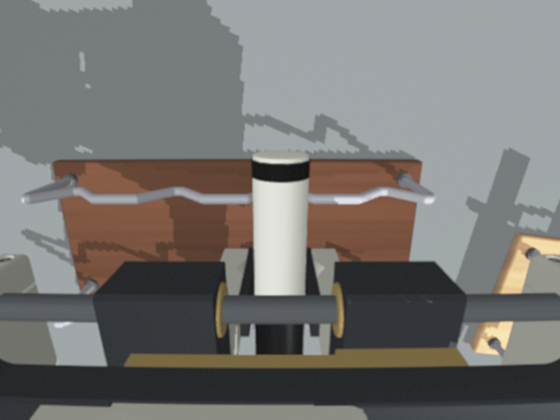

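The pen (x = 281) lines up with the second notch valley from +y; the valleys show at about x = 75, 178, 281 and 385. I'll lower it and release.

carry_out(plan=[[[0, 0, 0.005], [0, 0, 0], 255], [[0, 0, 0.005], [0, 0, 0], 255], [[0, 0, 0], [0, 0, 0], 255], [[0, 0, 0], [0, 0, 0], 255]])

```text
time_s: 6.97
tcp_pos: [0.5447, -0.1133, 0.2178]
eef_rot: [180.0, 0.2, -172.4]
contact_force: [-0.5, 3.0, 4.6]
gripper_width: 0.0255
```

carry_out(plan=[[[0, 0, 0], [0, 0, 0], 170], [[0, 0, 0], [0, 0, 0], 150], [[0, 0, 0], [0, 0, 0], 145], [[0, 0, 0], [0, 0, 0], 145], [[0, 0, 0], [0, 0, 0], 145]])

```text
time_s: 7.38
tcp_pos: [0.5438, -0.1138, 0.2167]
eef_rot: [-180.0, -0.0, -172.4]
contact_force: [-0.4, 0.1, 0.8]
gripper_width: 0.0376
```

carry_out(plan=[[[0, 0, -0.01], [0, 0, 0], 145], [[0, 0, -0.02], [0, 0, 0], 145], [[0, 0, -0.03], [0, 0, 0], 145], [[0, 0, -0.025], [0, 0, 0], 145], [[0, 0, 0], [0, 0, 3.8], 145], [[0, 0, 0], [0, 0, 3.8], 145], [[0, 0, 0], [0, 0, 0], 145]])

```text
time_s: 7.97
tcp_pos: [0.5439, -0.1138, 0.3032]
eef_rot: [180.0, 0.1, 179.8]
contact_force: [0.4, -0.2, -0.0]
gripper_width: 0.0381
```

Run:
```python
from h import *
s=r.get_state(); print(s["tcp_pos"],s["eef_rot"],s["gripper_width"],s["contact_force"])
a=r.capture("wrist")[:,:,::-1]
b=r.capture("top")[150:270,150:430,::-1]
b=cv2.resize(b,(560,240),interpolation=cv2.INTER_CUBIC)
cv2.imwrite("pics/w5.png",np.vstack([a[:330],b]))
```

```text
[ 0.54390181 -0.11376195  0.30321221] [1.79984204e+02 9.77013245e-02 1.79842161e+02] 0.03805077320541143 [ 0.36738458 -0.20009772 -0.00587522]
```

View pics/w5.png

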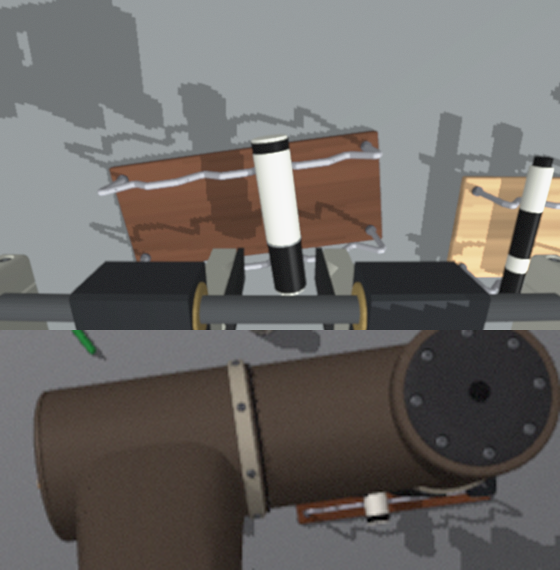

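The jumbo lies seated in notch 2 of the walnut rest. A small +y reaction suggests the notches are about 1 mm further to +y. Next is the fineliner.

carry_out(plan=[[[-0.0028, 0.0364, 0], [0, 0, 0], 180], [[-0.0028, 0.0364, 0], [0, 0, 0], 180], [[-0.0028, 0.0364, 0], [0, 0, 0], 180], [[-0.0028, 0.0364, 0], [0, 0, 0], 180], [[-0.0028, 0.0364, 0], [0, 0, 0], 180], [[-0.0028, 0.0364, 0], [0, 0, 0], 180], [[-0.0028, 0.0364, 0], [0, 0, 0], 180], [[-0.0028, 0.0364, 0], [0, 0, 0], 180], [[-0.0028, 0.0364, 0], [0, 0, 0], 180], [[-0.0028, 0.0364, 0], [0, 0, 0], 180], [[0, 0, 0], [0, 0, 0], 180], [[0, 0, 0], [0, 0, 0], 180]])

```text
time_s: 9.07
tcp_pos: [0.5717, 0.2522, 0.301]
eef_rot: [-179.9, -0.1, -179.7]
contact_force: [-0.8, 0.2, -0.3]
gripper_width: 0.0257
```

carry_out(plan=[[[0, 0, 0.025], [0, 0, 0], 180], [[0, 0, 0.025], [0, 0, 0], 180], [[0, 0, 0.025], [0, 0, 0], 180], [[0, 0, 0.023], [0, 0, 0], 180], [[0, 0, 0], [0, 0, 0], 180], [[0, 0, 0], [0, 0, 0], 180]])

```text
time_s: 9.57
tcp_pos: [0.5716, 0.2491, 0.203]
eef_rot: [-179.9, -0.1, -180.0]
contact_force: [-0.4, 0.5, 1.1]
gripper_width: 0.0257
```

carry_out(plan=[[[0, 0, 0], [0, 0, 0], 255], [[0, 0, 0], [0, 0, 0], 255], [[0, 0, 0], [0, 0, 0], 255], [[0, 0, 0], [0, 0, 0], 255], [[0, 0, 0], [0, 0, 0], 255], [[0, 0, 0], [0, 0, 0], 255]])

```text
time_s: 10.07
tcp_pos: [0.5723, 0.2504, 0.2052]
eef_rot: [179.9, 0.1, -180.0]
contact_force: [0.1, -1.9, 7.1]
gripper_width: 0.0096
```

carry_out(plan=[[[0, 0, -0.01], [0, 0, 0], 255], [[0, 0, -0.023], [0, 0, 0], 255], [[0, 0, -0.03], [0, 0, 0], 255], [[0, 0, -0.035], [0, 0, 0], 255], [[0, 0, 0], [0, 0, 0], 255], [[0, 0, 0], [0, 0, 0], 255]])

```text
time_s: 10.57
tcp_pos: [0.5722, 0.2508, 0.3051]
eef_rot: [179.8, 0.2, -180.0]
contact_force: [-0.5, -0.2, -0.8]
gripper_width: 0.0096
```

carry_out(plan=[[[0.004, -0.0342, 0], [0, 0, 0], 255], [[0.004, -0.0342, 0], [0, 0, 0], 255], [[0.004, -0.0342, 0], [0, 0, 0], 255], [[0.004, -0.0342, 0], [0, 0, 0], 255], [[0.004, -0.0342, 0], [0, 0, 0], 255], [[0.004, -0.0342, 0], [0, 0, 0], 255], [[0.004, -0.0342, 0], [0, 0, 0], 255], [[0.004, -0.0342, 0], [0, 0, 0], 255], [[0.004, -0.0342, 0], [0, 0, 0], 255], [[0, 0, 0], [0, 0, -3.8], 255], [[0, 0, 0], [0, 0, -3.8], 255], [[0, 0, 0], [0, 0, 0], 255]])

```text
time_s: 11.57
tcp_pos: [0.5354, -0.0583, 0.3013]
eef_rot: [180.0, -0.1, -172.3]
contact_force: [0.4, -0.3, 0.3]
gripper_width: 0.0098
```

carry_out(plan=[[[0, 0, 0.025], [0, 0, 0], 255], [[0, 0, 0.025], [0, 0, 0], 255], [[0, 0, 0.025], [0, 0, 0], 255], [[0, 0, 0.013], [0, 0, 0], 255], [[0, 0, 0], [0, 0, 0], 255], [[0, 0, 0], [0, 0, 0], 255]])

```text
time_s: 12.07
tcp_pos: [0.5357, -0.0572, 0.2132]
eef_rot: [-180.0, -0.1, -172.4]
contact_force: [-0.0, -0.9, 0.9]
gripper_width: 0.0098
```

Run:
```python
from h import *
s=r.get_state(); print(s["tcp_pos"],s["eef_rot"],s["gripper_width"],s["contact_force"])
cv2.imwrite("pics/w6.png",r.capture("wrist")[:,:,::-1])
```

```text
[ 0.53572535 -0.05719905  0.21320966] [-1.79982011e+02 -1.37165108e-01 -1.72425034e+02] 0.009781094576352756 [-0.03277112 -0.9283941   0.90499495]
```

View pics/w6.png

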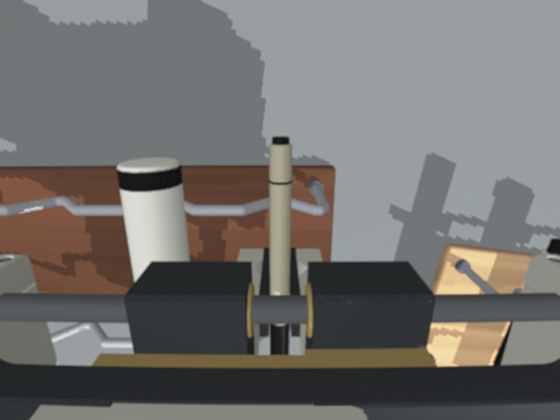

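The fineliner (x ≈ 280) is over the rightmost notch valley and clear of the jumbo. I'll lower it and release.

carry_out(plan=[[[0, 0, 0.005], [0, 0, 0], 255], [[0, 0, 0.004], [0, 0, 0], 255], [[0, 0, 0], [0, 0, 0], 255], [[0, 0, 0], [0, 0, 0], 255]])

```text
time_s: 12.45
tcp_pos: [0.5363, -0.0575, 0.2054]
eef_rot: [180.0, 0.1, -172.4]
contact_force: [1.5, -1.3, 0.7]
gripper_width: 0.0093
```

carry_out(plan=[[[0, 0, 0], [0, 0, 0], 215], [[0, 0, 0], [0, 0, 0], 200], [[0, 0, 0], [0, 0, 0], 190], [[0, 0, 0], [0, 0, 0], 190], [[0, 0, 0], [0, 0, 0], 190]])

```text
time_s: 12.87
tcp_pos: [0.5358, -0.0575, 0.2048]
eef_rot: [180.0, -0.0, -172.4]
contact_force: [-0.7, 0.4, 0.1]
gripper_width: 0.0223
```

carry_out(plan=[[[0, 0, -0.01], [0, 0, 0], 190], [[0, 0, -0.023], [0, 0, 0], 190], [[0, 0, -0.03], [0, 0, 0], 190], [[0, 0, -0.034], [0, 0, 0], 190], [[0, 0, 0], [0, 0, 3.8], 190], [[0, 0, 0], [0, 0, 3.8], 190], [[0, 0, 0], [0, 0, 0], 190]])

```text
time_s: 13.45
tcp_pos: [0.5359, -0.0575, 0.3034]
eef_rot: [180.0, 0.1, 179.8]
contact_force: [0.1, -0.3, -0.3]
gripper_width: 0.0223
```

Next is the studio marker, then the carry to notch 3.

carry_out(plan=[[[-0.0068, 0.0324, 0], [0, 0, 0], 165], [[-0.0068, 0.0324, 0], [0, 0, 0], 165], [[-0.0068, 0.0324, 0], [0, 0, 0], 165], [[-0.0068, 0.0324, 0], [0, 0, 0], 165], [[-0.0068, 0.0324, 0], [0, 0, 0], 165], [[-0.0068, 0.0324, 0], [0, 0, 0], 165], [[0, 0, 0], [0, 0, 0], 165], [[0, 0, 0], [0, 0, 0], 165]])

```text
time_s: 14.12
tcp_pos: [0.5767, 0.1385, 0.3015]
eef_rot: [-180.0, -0.1, -179.7]
contact_force: [-0.4, -0.3, 0.3]
gripper_width: 0.0307
```

carry_out(plan=[[[0, 0, 0.025], [0, 0, 0], 165], [[0, 0, 0.025], [0, 0, 0], 165], [[0, 0, 0.025], [0, 0, 0], 165], [[0, 0, 0.0165], [0, 0, 0], 165], [[0, 0, 0], [0, 0, 0], 165], [[0, 0, 0], [0, 0, 0], 165]])

```text
time_s: 14.62
tcp_pos: [0.5764, 0.1359, 0.2099]
eef_rot: [-179.9, -0.1, -180.0]
contact_force: [0.5, 0.1, 0.6]
gripper_width: 0.0307
```

carry_out(plan=[[[0, 0, 0], [0, 0, 0], 255], [[0, 0, 0], [0, 0, 0], 255], [[0, 0, 0], [0, 0, 0], 255], [[0, 0, 0], [0, 0, 0], 255], [[0, 0, 0], [0, 0, 0], 255], [[0, 0, 0], [0, 0, 0], 255]])

```text
time_s: 15.12
tcp_pos: [0.5775, 0.1375, 0.212]
eef_rot: [179.9, 0.2, -179.9]
contact_force: [0.0, 3.3, 8.6]
gripper_width: 0.0188
```

carry_out(plan=[[[0, 0, -0.01], [0, 0, 0], 255], [[0, 0, -0.023], [0, 0, 0], 255], [[0, 0, -0.03], [0, 0, 0], 255], [[0, 0, -0.0285], [0, 0, 0], 255], [[0, 0, 0], [0, 0, 0], 255], [[0, 0, 0], [0, 0, 0], 255]])

```text
time_s: 15.62
tcp_pos: [0.5768, 0.1368, 0.3044]
eef_rot: [179.9, 0.2, -180.0]
contact_force: [0.9, 0.8, -0.5]
gripper_width: 0.0183
```

carry_out(plan=[[[0.0028, -0.0339, 0], [0, 0, 0], 255], [[0.0028, -0.0339, 0], [0, 0, 0], 255], [[0.0028, -0.0339, 0], [0, 0, 0], 255], [[0.0028, -0.0339, 0], [0, 0, 0], 255], [[0.0028, -0.0339, 0], [0, 0, 0], 255], [[0.0028, -0.0339, 0], [0, 0, 0], 255], [[0.0028, -0.0339, 0], [0, 0, 0], 255], [[0.0028, -0.0339, 0], [0, 0, 0], 255], [[0.0028, -0.0339, 0], [0, 0, 0], 255], [[0, 0, 0], [0, 0, -3.8], 255], [[0, 0, 0], [0, 0, -3.8], 255], [[0, 0, 0], [0, 0, 0], 255]])

```text
time_s: 16.62
tcp_pos: [0.5507, -0.1692, 0.3009]
eef_rot: [180.0, -0.1, -172.3]
contact_force: [0.1, 0.2, -0.1]
gripper_width: 0.0188
```

carry_out(plan=[[[0, 0, 0.025], [0, 0, 0], 255], [[0, 0, 0.025], [0, 0, 0], 255], [[0, 0, 0.025], [0, 0, 0], 255], [[0, 0, 0.006], [0, 0, 0], 255], [[0, 0, 0], [0, 0, 0], 255], [[0, 0, 0], [0, 0, 0], 255]])

```text
time_s: 17.12
tcp_pos: [0.5518, -0.168, 0.2212]
eef_rot: [-180.0, -0.1, -172.4]
contact_force: [0.3, -0.1, 0.7]
gripper_width: 0.0189
```

Run:
```python
from h import *
s=r.get_state(); print(s["tcp_pos"],s["eef_rot"],s["gripper_width"],s["contact_force"])
cv2.imwrite("pics/w7.png",r.capture("wrist")[:,:,::-1])
```

```text
[ 0.55181547 -0.16804822  0.22117457] [-1.79983852e+02 -5.20211483e-02 -1.72388834e+02] 0.018909363318920215 [ 0.34509695 -0.12639035  0.68314302]
```

View pics/w7.png

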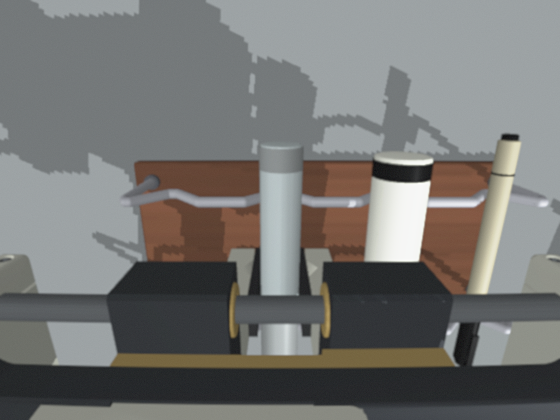

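The fineliner and jumbo are seated, and the studio marker (x = 280) is over notch 3. I'll lower, release, retreat, then fetch the paint marker.

carry_out(plan=[[[0, 0, 0.005], [0, 0, 0], 255], [[0, 0, 0.0045], [0, 0, 0], 255], [[0, 0, 0], [0, 0, 0], 255], [[0, 0, 0], [0, 0, 0], 255]])

```text
time_s: 17.5
tcp_pos: [0.552, -0.1683, 0.2119]
eef_rot: [-180.0, 0.1, -172.4]
contact_force: [1.0, -0.6, 2.1]
gripper_width: 0.0186
```

carry_out(plan=[[[0, 0, 0], [0, 0, 0], 185], [[0, 0, 0], [0, 0, 0], 170], [[0, 0, 0], [0, 0, 0], 165], [[0, 0, 0], [0, 0, 0], 165], [[0, 0, 0], [0, 0, 0], 165]])

```text
time_s: 17.92
tcp_pos: [0.5514, -0.1682, 0.2113]
eef_rot: [180.0, -0.0, -172.4]
contact_force: [0.4, -0.7, 0.4]
gripper_width: 0.0307
```

carry_out(plan=[[[0, 0, -0.01], [0, 0, 0], 165], [[0, 0, -0.023], [0, 0, 0], 165], [[0, 0, -0.03], [0, 0, 0], 165], [[0, 0, -0.0275], [0, 0, 0], 165], [[0, 0, 0], [0, 0, 3.8], 165], [[0, 0, 0], [0, 0, 3.8], 165], [[0, 0, 0], [0, 0, 0], 165]])

```text
time_s: 18.5
tcp_pos: [0.5515, -0.1682, 0.3033]
eef_rot: [180.0, 0.1, 179.8]
contact_force: [-0.1, 0.5, -0.3]
gripper_width: 0.0309
```

carry_out(plan=[[[-0.0025, 0.0357, 0], [0, 0, 0], 172], [[-0.0025, 0.0357, 0], [0, 0, 0], 172], [[-0.0025, 0.0357, 0], [0, 0, 0], 172], [[-0.0025, 0.0357, 0], [0, 0, 0], 172], [[-0.0025, 0.0357, 0], [0, 0, 0], 172], [[-0.0025, 0.0357, 0], [0, 0, 0], 172], [[-0.0025, 0.0357, 0], [0, 0, 0], 172], [[0, 0, 0], [0, 0, 0], 172], [[0, 0, 0], [0, 0, 0], 172]])

```text
time_s: 19.25
tcp_pos: [0.569, 0.0836, 0.3018]
eef_rot: [-180.0, -0.0, -179.7]
contact_force: [0.4, -0.7, -0.5]
gripper_width: 0.0287
```

carry_out(plan=[[[0, 0, 0.025], [0, 0, 0], 172], [[0, 0, 0.025], [0, 0, 0], 172], [[0, 0, 0.025], [0, 0, 0], 172], [[0, 0, 0.019], [0, 0, 0], 172], [[0, 0, 0], [0, 0, 0], 172], [[0, 0, 0], [0, 0, 0], 172]])

```text
time_s: 19.75
tcp_pos: [0.5687, 0.0807, 0.2073]
eef_rot: [-179.9, -0.1, -180.0]
contact_force: [0.5, 1.3, 0.8]
gripper_width: 0.0281
```

carry_out(plan=[[[0, 0, 0], [0, 0, 0], 255], [[0, 0, 0], [0, 0, 0], 255], [[0, 0, 0], [0, 0, 0], 255], [[0, 0, 0], [0, 0, 0], 255], [[0, 0, 0], [0, 0, 0], 255], [[0, 0, 0], [0, 0, 0], 255]])

```text
time_s: 20.25
tcp_pos: [0.5696, 0.082, 0.2091]
eef_rot: [180.0, 0.1, -179.9]
contact_force: [-0.9, 1.8, 6.9]
gripper_width: 0.0152
```

carry_out(plan=[[[0, 0, -0.01], [0, 0, 0], 255], [[0, 0, -0.023], [0, 0, 0], 255], [[0, 0, -0.03], [0, 0, 0], 255], [[0, 0, -0.031], [0, 0, 0], 255], [[0, 0, 0], [0, 0, 0], 255], [[0, 0, 0], [0, 0, 0], 255]])

```text
time_s: 20.75
tcp_pos: [0.5693, 0.0818, 0.3045]
eef_rot: [179.9, 0.2, -180.0]
contact_force: [-0.3, 0.5, -0.6]
gripper_width: 0.0151
```

carry_out(plan=[[[0.0012, -0.0339, 0], [0, 0, 0], 255], [[0.0012, -0.0339, 0], [0, 0, 0], 255], [[0.0012, -0.0339, 0], [0, 0, 0], 255], [[0.0012, -0.0339, 0], [0, 0, 0], 255], [[0.0012, -0.0339, 0], [0, 0, 0], 255], [[0.0012, -0.0339, 0], [0, 0, 0], 255], [[0.0012, -0.0339, 0], [0, 0, 0], 255], [[0.0012, -0.0339, 0], [0, 0, 0], 255], [[0.0012, -0.0339, 0], [0, 0, 0], 255], [[0, 0, 0], [0, 0, -3.8], 255], [[0, 0, 0], [0, 0, -3.8], 255], [[0, 0, 0], [0, 0, 0], 255]])

```text
time_s: 21.75
tcp_pos: [0.5575, -0.2243, 0.3007]
eef_rot: [180.0, -0.1, -172.3]
contact_force: [-0.2, 0.2, -0.3]
gripper_width: 0.0152
```

carry_out(plan=[[[0, 0, 0.025], [0, 0, 0], 255], [[0, 0, 0.025], [0, 0, 0], 255], [[0, 0, 0.025], [0, 0, 0], 255], [[0, 0, 0.0085], [0, 0, 0], 255], [[0, 0, 0], [0, 0, 0], 255], [[0, 0, 0], [0, 0, 0], 255]])

```text
time_s: 22.25
tcp_pos: [0.5585, -0.2232, 0.2184]
eef_rot: [-180.0, -0.1, -172.4]
contact_force: [0.9, 1.1, 0.8]
gripper_width: 0.0153
```

Run:
```python
from h import *
s=r.get_state(); print(s["tcp_pos"],s["eef_rot"],s["gripper_width"],s["contact_force"])
cv2.imwrite("pics/w8.png",r.capture("wrist")[:,:,::-1])
```

```text
[ 0.55848253 -0.2232206   0.21842974] [-1.79995016e+02 -7.10179542e-02 -1.72390760e+02] 0.01525548077224792 [0.85890382 1.054932   0.83432982]
```

View pics/w8.png

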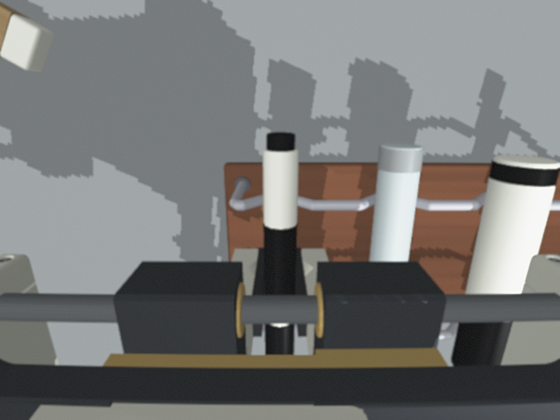

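The paint marker is over the last notch (x ≈ 281) and the studio marker is seated. I'll lower it, release, and retreat clear for a final look.

carry_out(plan=[[[0, 0, 0.005], [0, 0, 0], 255], [[0, 0, 0.0045], [0, 0, 0], 255], [[0, 0, 0], [0, 0, 0], 255], [[0, 0, 0], [0, 0, 0], 255]])

```text
time_s: 22.63
tcp_pos: [0.5588, -0.2235, 0.2095]
eef_rot: [-180.0, 0.1, -172.4]
contact_force: [1.2, -1.2, 1.8]
gripper_width: 0.0151
```

carry_out(plan=[[[0, 0, 0], [0, 0, 0], 195], [[0, 0, 0], [0, 0, 0], 180], [[0, 0, 0], [0, 0, 0], 172], [[0, 0, 0], [0, 0, 0], 172], [[0, 0, 0], [0, 0, 0], 172]])

```text
time_s: 23.05
tcp_pos: [0.5582, -0.2234, 0.2088]
eef_rot: [180.0, -0.0, -172.4]
contact_force: [-0.4, -0.0, 0.3]
gripper_width: 0.0282
```

carry_out(plan=[[[0, 0, -0.01], [0, 0, 0], 172], [[0, 0, -0.023], [0, 0, 0], 172], [[0, 0, -0.03], [0, 0, 0], 172], [[0, 0, -0.035], [0, 0, 0], 172], [[0, 0, -0.04], [0, 0, 0], 172], [[0, 0, -0.04], [0, 0, 0], 172], [[0, 0.03, 0], [0, 0, 0], 172], [[0, 0.03, 0], [0, 0, 0], 172], [[0, 0.025, 0], [0, 0, 0], 172], [[0, 0, 0], [0, 0, 0], 172], [[0, 0, 0], [0, 0, 0], 172]])

```text
time_s: 23.97
tcp_pos: [0.5467, -0.1381, 0.3881]
eef_rot: [-180.0, 0.1, -172.3]
contact_force: [0.0, 0.4, -0.6]
gripper_width: 0.0282
```

Run:
```python
from h import *
import pickle
s=r.get_state(); print(s["tcp_pos"],s["eef_rot"],s["gripper_width"],s["contact_force"])
cal=r.get_calibration("wrist"); pickle.dump(cal,open("w9.pkl","wb"))
cv2.imwrite("pics/w9.png",r.capture("wrist")[:,:,::-1])
```

```text
[ 0.54673579 -0.13814663  0.38805123] [-1.79992723e+02  7.26005114e-02 -1.72253446e+02] 0.028248948902368898 [ 0.03936194  0.36699559 -0.63785007]
```

View pics/w9.png

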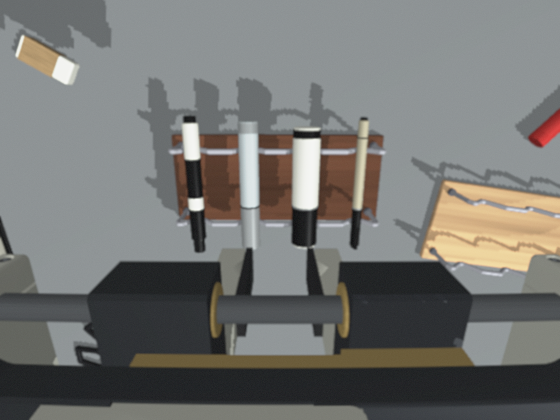

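All four pens lie in the walnut notches in order: paint (189,117)-(200,251), studio (249,123)-(250,248), jumbo (307,130)-(304,245), fineliner (364,119)-(355,248). I'll check them numerically in the walnut frame, then hand in.

Run:
```python
from h import *
import pickle
cal=pickle.load(open("w9.pkl","rb")); a=np.radians(7.6); c=np.array([.5475,-.1407]); M=np.array([[np.cos(a),-np.sin(a)],[np.sin(a),np.cos(a)]])
ok=True
for n,p,z,L,y in [("paint",[(189,117),(200,251)],.048,.142,-.084),("studio",[(249,123),(250,248)],.0505,.13,-.028),("jumbo",[(307,130),(304,245)],.0554,.12,.028),("fine",[(364,119),(355,248)],.0441,.138,.084)]:
    W=(ray("wrist",p,z,cal)[:,:2]-c)@M; d=W[1]-W[0]; m=W.mean(0); l=np.linalg.norm(d); th=np.arctan2(d[1],d[0])
    print(n,m.round(4),l.round(4),th.round(3)); ok&=abs(m[0])<.012 and abs(m[1]-y)<.008 and abs(l-L)<.006 and abs(th)<.1
if ok: print(r.close_job())
print(ok)
```

```text
paint [-0.0008 -0.0843] 0.1412 0.003
studio [-0.0006 -0.0281] 0.1307 -0.017
jumbo [-0.0006  0.0282] 0.1187 0.003
fine [-0.0011  0.0848] 0.1374 0.011
the job is handed in; nothing more can be done
None
True
```

All four pens are in the walnut rest in their original order, left to right: fineliner, jumbo, studio marker, paint marker. I lowered each to within a few mm of its seat before letting go. The job was handed in at about 24 s, and it reports no verdict.

- **Placement:** in the last wrist view, every pen was within about 1 mm of the rest's middle along its length. Each was within 1 mm of its notch and 0.02 rad of the notch direction. The lengths measured at seated height matched the given sizes to about 1.5 mm.
- **Bystanders:** the arm carried everything well clear of the tin, ink bottle and eraser. I did not measure their positions again at the end.
- **Disagreements:** the first top-camera estimate of the rests was about 2.5–3.5 mm off in y from the wrist view, and I corrected for it before placing. The force reading showed a brief upward 7–9 N each time the gripper closed on a pen. I did not find the cause, and it had no visible effect.

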